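# Spot a bracket blank through the jig with the spring-loaded centre punch

### The job

Take the spring-loaded centre punch out of its wooden stand, put its nose into the guide bush of the spotting jig and press it straight down, gently, on the bracket blank hidden below until you feel its spring snap, then stop before it is driven hard against its inner stop. Lift the punch out and stand it back upright in its own hole in the wooden stand, right down on its shoulder, and let go; leave the other things on the bench where they are.

Things in the scene. Friction and masses are not known exactly. Their poses are not given: they have to be found in the camera images.
- punch_grip (a point): Grip point of the punch, on the axis inside the square grip sleeve (16 x 16 mm, flat faces along this point's x and y axes): 56 mm above the shoulder, 28 mm above the housing's top, 22 mm below the sleeve's top end, 108 mm above the nose's lower end, 122 mm above the extended tip. z axis up when the punch stands.
- punch_nose (a point): Centre of the lower end face of the punch's nose, on the axis, 52 mm below the shoulder (the tip sticks out 14 mm further when extended); z axis towards the sleeve.
- tip (a joint): How far the punch's tip is pushed into the nose, in m: 0 fully out, 0.0095 at the hard inner stop. The force is about 3 N at first, climbs from 1.5 mm on to about 10 N (9 to 12) near 5.5 mm, then snaps: it falls by 3 to 4 N within the next 2 mm, to 5 to 7 N, and stays there up to the stop, where it jumps. The snap is complete past 6.5 mm. It springs out again when unloaded.
- bush (a point): Mouth of the jig's guide bush: vertical round hole 12 mm across, 2 mm chamfer, 17 mm deep through the steel cover, this point at its centre, level with the cover's top, 80 mm above the bench. A brass collar 28 mm across (17 mm inside) stands 3 mm higher around it. The blank's top lies 18 to 48 mm below this point (unknown, differs every time), firmly held. z axis up.
- stand_hole (a point): Mouth of the punch's hole in the wooden stand, a fixed block 130 (x) x 70 (y) x 78 mm high: round hole 16 mm across, 2 mm chamfer, 73 mm deep, this point at its centre on the top face. z axis up, x axis along the block; 80 mm further along +x a second hole holds the drift. With the punch in place its shoulder rests on the top face.
- drift: Plain brass drift, 11 mm thick, 125 mm long, standing loosely in the stand's other hole, 52 mm of it showing; origin at its lower end. Bystander.
- bearing: Ball bearing ring, 52 mm across, 15 mm high, lying on the bench; origin under its centre. Bystander.
- nut: Big dark steel nut, 24 mm across, 10 mm high, on the bench; origin under its centre. Bystander.
- bolt: Steel bolt standing on its 18 mm head, 60 mm high; origin under its head. Bystander.
- spanner: Steel spanner, 190 mm long, lying on the bench. Bystander.
- offcut: Bent aluminium bracket 120 x 50 x 30 mm lying on the bench. Bystander.
- pulley: Dark steel pulley 60 mm across, 30 mm high, on the bench. Bystander.
- jig: The spotting jig, bolted down, with the blank in it; origin under its middle, the bush 20 mm from there along +x. Base 150 x 110 x 12 mm, steel cover 90 x 100 mm, its top at 80 mm, with four bolt heads 5 mm high; the aluminium bracket blank, 200 mm long, sticks out at both x ends below the cover. More than 20 N on it is too much.
- punch: Steel spring-loaded centre punch, 144 mm long, 0.22 kg (varies). From the top: square grip sleeve 16 x 16 mm, 50 mm long; round housing 30 mm across, 28 mm high; round nose 10 mm across, 52 mm long; pointed tip 6 mm across sticking out 14 mm below the nose, sliding into it on a spring. Origin on the axis at the housing's lower face (shoulder), z axis to the sleeve. Starts upright in the stand.

How it is judged:
On the way:
1. the punch, upright in the guide bush, is pressed on the blank until its spring has snapped (value of joint tip above 0.0065 m and contact force between punch and jig above 0.5 N and horizontal distance between punch_nose and bush below 0.003 m and z of punch_nose in the frame of bush below -0.008 m and angle between punch_grip's own z axis and vertical below 0.1 rad), for 0.05 s.
At the end, for the whole second after the job is handed in: After the snap in the bush (tip in over 6.5 mm, nose 8 mm down the bush, within 3 mm of its axis, within 0.1 rad of upright), the punch stands released, at rest in its stand hole: shoulder within 3 mm of the top, axis within 6 mm, tilt under 0.1 rad, tip out within 2 mm (horizontal distance between punch and stand_hole below 0.006 m and z of punch in the frame of stand_hole below 0.003 m and angle between punch_grip's own z axis and vertical below 0.1 rad and value of joint tip below 0.002 m and linear speed of punch below 0.02 m/s); the robot touches nothing.
It fails at once if the punch is pushed against the jig or the blank with more than 20 N (contact force between punch and jig above 20 N).
It fails at once if another thing on the bench is moved by more than 20 mm (distance of any of drift, bearing, nut, bolt, spanner, offcut, pulley from where it was at the start of the episode above 0.02 m).
It also fails if it takes over 70 s, if anything falls off the work surface, if the arm or the gripper's body presses on something with over 40 N, if the wrist force passes 120 N, or if a joint passes its speed limit or range.

### The arm

A 6-joint arm with a two-finger parallel gripper is mounted at the origin on the work surface. World frame = base frame: x ahead of the robot, y to its left, z up, the work surface at z = 0. Lengths are in m, angles in rad, forces in N, time in s.
With the tool pointing down it reaches from about 0.375 to 0.825 m from the base axis. Payload 5.5 kg.
Tool frame: the origin (TCP) lies at the very end of the fingers, on their centre line; the grasp point (between the pads) lies 19 mm behind it; z points along the fingers, y is the line along which they close (so a half turn about z gives the same grasp; the last joint's range is limited). The gripper opens to 85 mm and grips with 20 to 120 N. Pads are 22 mm wide; open, the fingers measure 114 mm over their backs; the gripper's body (76 mm by 85 mm) begins 54 mm behind the grasp point. The pads swing forward as they close: fully open they stand 13 mm farther back than shut.
Start: joints at [1.291, 0.314, -0.047, 1.21, 0, 1.571], TCP at [0.166, 0.577, 0.231] pointing down, gripper open.
Joint ranges: [-2.67, 2.67], [-0.69, 1.73], [-1.03, 1.25], [-2.08, 2.16], [-1.42, 1.45], [-3.14, 3.14]. Speed limits (rad/s): [2.39, 2.39, 3.01, 3.14, 3.14, 3.14].

### API

Orientations are given as a rotation vector (axis times angle).
In Python, from station import manip gives the robot as it stands. The module is installed in compiled form; this text tells all that it offers.
- The arm moves only by the tool jog_arm, never from a script. Its argument "deltas" is one flat list of numbers, 7 for each row, row after row: the shift along the tool's x, y, z in mm, then the turn, a rotation vector about the tool's x, y, z in degrees, then the opening, from 0 (shut) to 1 (fully open). A call has 1 to 10 rows; each row is the pose to reach, as a shift and turn from the pose commanded when the call began, along the tool's axes at that moment; what a row does not reach only later rows make up. A row lasts 1/10 s, in which the tool goes at most 50 mm and 8.59 degrees, less where a joint would pass 70% of its speed; a pose out of reach is approached as far as the arm can. A call with a gripper value outside its range is refused whole. The fingers move at their own pace and stop on an object; "squeeze" is the grip in N (left out, the last holds). Time passes only in rows, so rows that repeat a pose let the fingers close. It gives the time, the measured TCP pose, the force, the opening and the grip force at its end, in the units of the state.
- manip.read_state(): the state, without advancing time (a new reading comes with each control period).
- manip.snapshot(name): name is "scene" or "top"; returns a dict with "frame" (420x560x3 uint8, red, green, blue), "fx", "fy", "cx", "cy" (pixels), "pose" (4x4, takes a point from camera to world coordinates). Camera axes: x right, y down, z forward; pixel columns grow to the right and rows downward; lengths in m; the calibration is good to about 2 mm. A picture is of the moment at which its call begins. There is no depth.
- manip.hand_in(): hands the job in; it is judged then, once.
The state is a dict: "time_s": time; "joint_pos": joint angles; "qd": joint speeds; "joint_efforts": joint torques, N m; "tool_pos": TCP position; "ee_rot": TCP orientation; "wrist_force": force on the tool from outside, world axes, zero at the start; "ft_torque": the same for the moment, N m; "width": opening from 0.0 (shut) to 1.0 (fully open); "finger_force": force on a finger pad.
Only numpy, scipy, OpenCV 4.12 (cv2) and the standard library are available. Lean on these libraries where they do the work, as an engineer would, in place of code of your own. Each camera call takes 0.05 s, during which the arm holds its last target. There are 200 camera calls.

## Working session

There is one attempt and no reset: what is moved stays moved. The work goes in short steps, Python scripts to look and compute and a tool call to move; the robot and the scene stay as the last step left them, time stands still between calls to the robot, and variables do not carry over. Pictures are saved under pics/ and viewed, at most 12 in all, crops included, and the job is handed in when it is done.

Besides the shell and the picture viewer there is one more tool, called after "Request:" by a JSON object that holds its "api" and its "payload". jog_arm: Moves the arm, as the interface text tells. Its arguments: {"type":"object","properties":{"deltas":{"type":"array"},"squeeze":{"type":"number"}},"required":["deltas"]}

```bash
mkdir -p pics
cat > h.py <<'E'
import numpy as np, cv2
from station import manip
def snap(n,f):
    s=manip.snapshot(n); cv2.imwrite('pics/'+f+'.png',s['frame'][:,:,::-1]); np.savez('pics/'+f+'.npz',**s); return s
def ray(f,u,v):
    s=np.load('pics/'+f+'.npz'); P=s['pose']
    d=P[:3,:3]@np.array([(u-s['cx'])/s['fx'],(v-s['cy'])/s['fy'],1.]); return P[:3,3],d
def atz(f,u,v,z):
    o,d=ray(f,u,v); return o+d*(z-o[2])/d[2]
def tri(a,b):
    A=0;B=0
    for f,u,v in (a,b):
        o,d=ray(f,u,v); d=d/np.linalg.norm(d); M=np.eye(3)-np.outer(d,d); A=A+M;B=B+M@o
    return np.linalg.solve(A,B)
def proj(f,p):
    s=np.load('pics/'+f+'.npz'); q=np.linalg.inv(s['pose'])@np.r_[p,1]; return q[0]/q[2]*s['fx']+s['cx'],q[1]/q[2]*s['fy']+s['cy']
E
python3 - <<'E'
from h import *
np.set_printoptions(precision=4,suppress=True)
for n in('scene','top'):
    s=snap(n,n+'0'); print(s['fx'],s['cx'],s['cy']);print(s['pose'])
print(manip.read_state())
a=cv2.imread('pics/scene0.png');b=cv2.imread('pics/top0.png')
E
```

```text
431.84451971314354 285.5215635849038 210.16408028806677
[[ 0.5336  0.5099 -0.6747  1.305 ]
 [ 0.8457 -0.3208  0.4265 -0.4708]
 [ 0.001  -0.7982 -0.6024  0.8072]
 [ 0.      0.      0.      1.    ]]
529.2342550131482 283.000405151998 212.8590885823533
[[ 0.0169 -0.9883  0.1518  0.2527]
 [-0.9998 -0.0179 -0.0048  0.0372]
 [ 0.0074 -0.1517 -0.9884  1.8106]
 [ 0.      0.      0.      1.    ]]
{'time_s': 0.1, 'joint_pos': array([ 1.291 ,  0.3141, -0.048 ,  1.2102,  0.    ,  1.5708]), 'qd': array([ 0.0014, -0.002 ,  0.0019, -0.0001, -0.0009, -0.0026]), 'joint_efforts': array([  0.0024, -54.0769,  34.0541,   0.0112,   0.0001,  -0.    ]), 'tool_pos': array([0.1656, 0.5762, 0.2305]), 'ee_rot': array([-0.4381, -3.1107,  0.0024]), 'wrist_force': array([ 1.1322, -0.2038, -0.1002]), 'ft_torque': array([ 0.0015, -0.0283, -0.022 ]), 'finger_force': 0.0, 'width': 1.0029338785676754}
```

View pics/scene0.png

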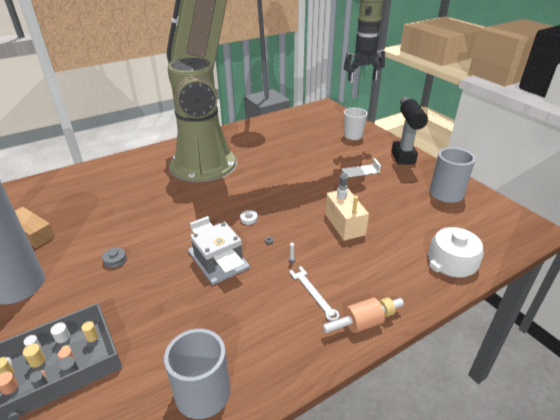

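View pics/top0.png

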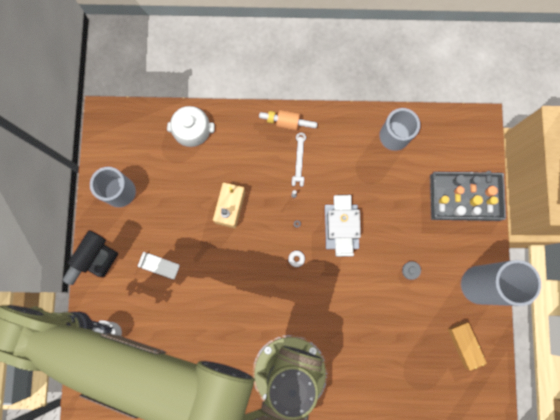

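Scene view: stand with punch at about (345,205) and jig at (218,245). Top view: stand at (229,205), jig bush near (344,217). I'll enlarge both places in one composite.

Run:
```python
from h import *
a=cv2.imread('pics/scene0.png');b=cv2.imread('pics/top0.png')
def c(i,u,v,k):
    w,h=400//k,300//k
    r=cv2.resize(i[v:v+h,u:u+w],(400,300),interpolation=cv2.INTER_CUBIC)
    for q in range(0,w,10): cv2.putText(r,str(u+q),(q*k,8),0,.3,(0,255,255));cv2.line(r,(q*k,10),(q*k,14),(0,255,255))
    for q in range(0,h,10): cv2.putText(r,str(v+q),(0,q*k+4),0,.3,(0,255,255));cv2.line(r,(22,q*k),(26,q*k),(0,255,255))
    return r
cv2.imwrite('pics/comp.png',np.vstack([np.hstack([c(a,310,168,5),c(a,180,210,5)]),np.hstack([c(b,200,178,6),c(b,315,190,6)])]))
```

```text
(no output)
```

View pics/comp.png

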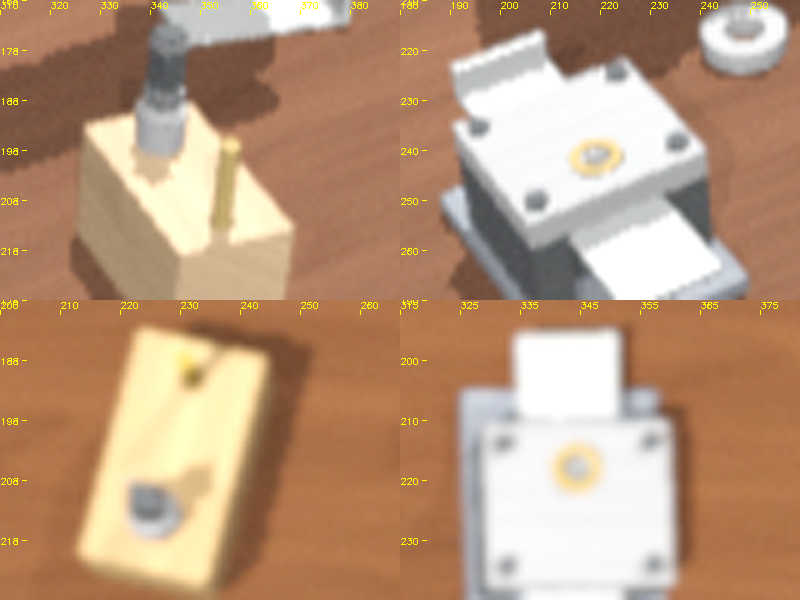

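Composite: punch housing and sleeve, stand top corners, drift, brass collar and cover bolts are all readable; I convert the crop positions to pixels and triangulate.

Run:
```python
from h import *
np.set_printoptions(precision=4,suppress=True)
S=lambda x,y:('scene0',310+x/5-.4,168+y/5-.4) if x<400 else ('scene0',180+(x-400)/5-.4,210+y/5-.4)
T=lambda x,y:('top0',200+x/6-.4,178+(y-300)/6-.4) if x<400 else ('top0',315+(x-400)/6-.4,190+(y-300)/6-.4)
def rep(n,s,t,z):
    print(n,tri(S(*s),T(*t)),'s@z',atz(*S(*s),z)[:2],'t@z',atz(*T(*t),z)[:2])
rep('bush',(596,157),(577,468),.083)
for n,s,t in (('b1',(479,127),(506,566)),('b2',(616,72),(654,565)),('b3',(678,143),(650,440)),('b4',(537,201),(504,442))): rep(n,s,t,.085)
cs=[(85,127),(192,103),(293,228),(183,252)]; ct=[(78,550),(211,590),(268,353),(137,328)]
for i in range(4): rep('st%d'%i,cs[i],ct[i],.078)
rep('drift',(231,145),(186,358),.130)
rep('sleevetop',(170,32),(146,494),.156)
print('housing mid',atz(*S(161,124),.092),'disc top',atz(*T(153,510),.106))
for p in ('st','x'):pass
```

```text
bush [ 0.5075 -0.1714  0.0785] s@z [ 0.5135 -0.1711] t@z [ 0.5059 -0.1731]
b1 [ 0.4425 -0.1702  0.0561] s@z [ 0.4621 -0.2129] t@z [ 0.4507 -0.134 ]
b2 [ 0.4659 -0.177   0.1081] s@z [ 0.4587 -0.1334] t@z [ 0.4527 -0.215 ]
b3 [ 0.5346 -0.1756  0.1089] s@z [ 0.5281 -0.1318] t@z [ 0.5219 -0.2131]
b4 [ 0.512  -0.1682  0.0554] s@z [ 0.5302 -0.2108] t@z [ 0.5193 -0.1327]
st0 [0.4779 0.2355 0.0661] s@z [0.4815 0.1934] t@z [0.4932 0.2609]
st1 [0.4933 0.2158 0.0904] s@z [0.4954 0.263 ] t@z [0.4723 0.1871]
st2 [0.6236 0.1845 0.0951] s@z [0.6223 0.2325] t@z [0.6056 0.1595]
st3 [0.604  0.2089 0.0645] s@z [0.6067 0.1671] t@z [0.6185 0.2327]
drift [0.5934 0.2022 0.1282] s@z [0.5963 0.203 ] t@z [0.5915 0.1999]
sleevetop [0.5151 0.219  0.1531] s@z [0.5196 0.219 ] t@z [0.5128 0.2161]
housing mid [0.5184 0.2199 0.092 ] disc top [0.5119 0.2174 0.106 ]
```

Run:
```python
from h import *
from scipy.spatial.transform import Rotation as Ro
a=cv2.imread('pics/scene0.png')[168:204,328:358];b=cv2.imread('pics/top0.png')[198:222,212:242]
f=lambda i,k:cv2.resize(i,None,fx=k,fy=k,interpolation=cv2.INTER_CUBIC)
x=f(a,13);y=f(b,13); y=cv2.copyMakeBorder(y,0,x.shape[0]-y.shape[0],0,0,0)
cv2.imwrite('pics/z.png',np.clip(1.5*np.hstack([x,y]).astype(float),0,255))
s=manip.read_state();print(Ro.from_rotvec(s['ee_rot']).as_matrix().round(3))
```

```text
[[-0.961  0.276 -0.   ]
 [ 0.276  0.961 -0.001]
 [ 0.    -0.002 -1.   ]][ WARN:0@0.606] global loadsave.cpp:1063 imwrite_ Unsupported depth image for selected encoder is fallbacked to CV_8U.
```

View pics/z.png

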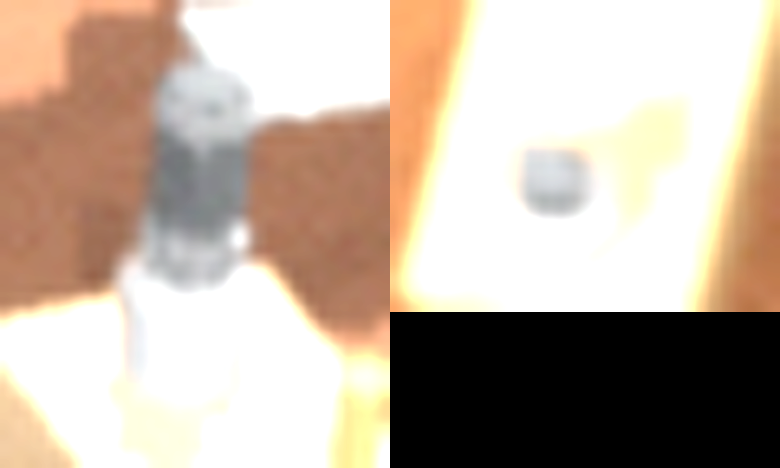

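Zoom: the sleeve's front edge lies at its middle in the scene view (x≈200 of 155–250), and the square looks axis-aligned in the top view, so its flats lie about along world x and y. Moving above the punch.

Request:
{"api": "jog_arm", "payload": {"deltas": [-40,-23,-5,0,0,-4,1,-85,-48,-5,0,0,-8,1,-130,-74,-5,0,0,-12,1,-175,-100,-5,0,0,-16,1,-220,-126,-5,0,0,-16,1,-265,-151,-5,0,0,-16,1,-310,-177,-5,0,0,-16,1,-355,-203,-5,0,0,-16,1,-400,-228,-5,0,0,-16,1,-434,-248,-5,0,0,-16,1], "squeeze": 30}}

```text
time_s: 1.1
tool_pos: [0.5127, 0.2193, 0.2361]
ee_rot: [-0.001, -3.141, -0.0]
wrist_force: [0.2, 1.1, 0.5]
width: 1.0
finger_force: 0.0
```

Run:
```python
from h import *
s=snap('scene','s1');snap('top','t1')
st=manip.read_state();p=st['tool_pos'];print(p,st['joint_pos'])
print(proj('s1',p),proj('t1',p),'open tips',[proj('s1',p+[0,d,.013]) for d in(-.0425,.0425)],[proj('s1',p+[0,d,.013]) for d in(-.057,.057)])
a=cv2.imread('pics/s1.png')[120:210,295:395];b=cv2.imread('pics/t1.png')[160:250,180:280]
f=lambda i:cv2.resize(i,None,fx=4,fy=4,interpolation=cv2.INTER_CUBIC)
cv2.imwrite('pics/c1.png',np.hstack([f(a),f(b)]))
```

```text
[0.51511215 0.21670955 0.23570889] [ 0.39947316  0.23405139 -0.14203414  1.19453471 -0.00210634  0.40697845]
(np.float64(344.3155546697077), np.float64(148.53147064806973)) (np.float64(221.04742391976555), np.float64(205.0194882399488)) open tips [(np.float64(332.09136464390906), np.float64(148.36252948566366)), (np.float64(356.9537884280934), np.float64(140.28702889775258))] [(np.float64(327.6920175647327), np.float64(149.79147021295162)), (np.float64(361.0433919003688), np.float64(138.95869520304288))]
```

View pics/c1.png

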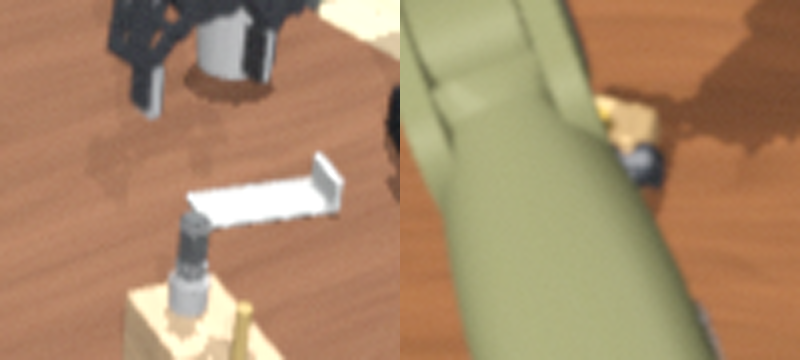

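Scene crop: finger-tip front edges end at crop (154,117) and (266,82); sleeve top at crop (194,219). In the top view the arm hides the punch. I compare with the predicted projection to find the camera's offset.

Run:
```python
from h import *
np.set_printoptions(precision=4,suppress=True)
p=np.array([.5151,.2167,.2357])
for dx in(0,.011):
  for d in(-.05,.05): print(dx,d,proj('s1',p+[dx,d,.013]))
P=lambda x,y:(295+x/4-.4,120+y/4-.4)
print(P(154,117),P(266,82),P(194,219))
m=atz('s1',*P(210,99.5),p[2]+.013);print('mid of fingertips seen',m,'sleeve',atz('s1',*P(194,219),.156))
```

```text
0 -0.05 (np.float64(329.81590959476415), np.float64(149.1017107633406))
0 0.05 (np.float64(359.06852910492137), np.float64(139.60023839921058))
0.011 -0.05 (np.float64(332.3416064217357), np.float64(150.83809012496687))
0.011 0.05 (np.float64(361.68721617276617), np.float64(141.21373330624783))
(333.1, 148.85) (361.1, 140.1) (343.1, 174.35)
mid of fingertips seen [0.5195 0.2214 0.2487] sleeve [0.5203 0.2167 0.156 ]
```

Request:
{"api": "jog_arm", "payload": {"deltas": [0,0,30,0,0,0,0.5,0,0,60,0,0,0,0.4,0,0,90,0,0,0,0.4,0,0,110,0,0,0,0.4,0,0,118,0,0,0,0.4,0,0,118,0,0,0,0.4]}}

```text
time_s: 1.8
tool_pos: [0.5105, 0.2211, 0.1172]
ee_rot: [-0.0, -3.139, 0.002]
wrist_force: [-0.2, -0.5, 0.4]
width: 0.402
finger_force: 0.0
```

Run:
```python
from h import *
s=snap('scene','s2')
st=manip.read_state();p=st['tool_pos'];print(p,st['width'],st['wrist_force'])
a=cv2.imread('pics/s2.png')[150:210,310:390]
cv2.imwrite('pics/c2.png',cv2.resize(a,None,fx=8,fy=8,interpolation=cv2.INTER_CUBIC))
P=lambda q:((np.array(proj('s2',q))-[310,150]+.5)*8).round()
for dx in(-.011,0,.011):
  for dy in(-.0425*.4,.0425*.4): print(dx,dy,P(p+[dx,dy,.003]))
```

```text
[0.5114308  0.22140026 0.1183949 ] 0.39903332399929553 [0.21406382 1.22899685 0.30171867]
-0.011 -0.017 [200. 265.]
-0.011 0.017 [274. 238.]
0 -0.017 [218. 279.]
0 0.017 [293. 252.]
0.011 -0.017 [237. 294.]
0.011 0.017 [312. 266.]
```

View pics/c2.png

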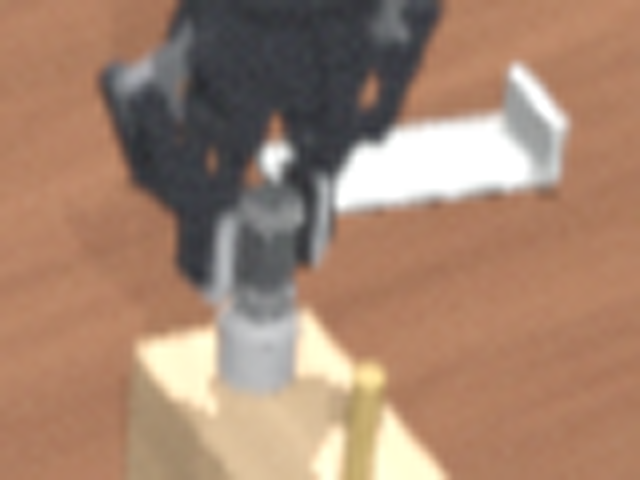

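The scene crop shows both fingers straddling the sleeve; finger front corners at (237,294) and (312,266) match the prediction, so the scene camera agrees with the arm. I project the punch model to refine its place.

Run:
```python
from h import *
P=lambda q:((np.array(proj('s2',q))-[310,150]+.5)*8)
t=np.linspace(0,2*np.pi,60)
def feats(x,y):
    lo=np.array([P([x+.015*np.cos(a),y+.015*np.sin(a),.078]) for a in t]); hi=np.array([P([x+.015*np.cos(a),y+.015*np.sin(a),.106]) for a in t])
    s=np.array([P([x+.008*i,y+.008*j,.156]) for i in(-1,1) for j in(-1,1)])
    d=P([x,y,.092])
    return dict(hl=(lo[:,0].min()+hi[:,0].min())/2,hr=(lo[:,0].max()+hi[:,0].max())/2,hb=lo[:,1].max(),sl=s[:,0].min(),sr=s[:,0].max(),st=s[:,1].min(),sb=s[:,1].max())
for x,y in((.5114,.2214),(.5154,.2194),(.518,.218),(.5203,.2167)): print(x,y,{k:int(v) for k,v in feats(x,y).items()})
obs=dict(hl=219,hr=297,hb=392,sl=242,sr=303,st=183)
from scipy.optimize import least_squares
r=least_squares(lambda q:[feats(*q)[k]-obs[k] for k in obs],[.516,.219]);print(r.x,r.fun.round(1))
```

```text
0.5114 0.2214 {'hl': 208, 'hr': 290, 'hb': 387, 'sl': 231, 'sr': 295, 'st': 167, 'sb': 200}
0.5154 0.2194 {'hl': 210, 'hr': 293, 'hb': 394, 'sl': 234, 'sr': 298, 'st': 173, 'sb': 207}
0.518 0.218 {'hl': 212, 'hr': 294, 'hb': 399, 'sl': 235, 'sr': 299, 'st': 178, 'sb': 211}
0.5203 0.2167 {'hl': 213, 'hr': 296, 'hb': 403, 'sl': 236, 'sr': 301, 'st': 182, 'sb': 215}
[0.51804149 0.22004691] [-2.4  2.5  5.9 -1.6  1.5 -6.5]
```

Request:
{"api": "jog_arm", "payload": {"deltas": [-6,1,2,0,0,0,0.4,-6,1,3,0,0,0,0.1,-6,1,3,0,0,0,0,-6,1,3,0,0,0,0,-6,1,3,0,0,0,0,-6,1,3,0,0,0,0], "squeeze": 60}}

```text
time_s: 2.45
tool_pos: [0.519, 0.2225, 0.1163]
ee_rot: [0.001, 3.139, 0.001]
wrist_force: [2.6, 0.0, 6.1]
width: 0.181
finger_force: 58.9
```

```bash
python3 -c "
from h import *
for _ in range(3): s=manip.read_state();print([s[k].round(4) for k in('tool_pos','ee_rot','wrist_force','ft_torque')],s['width'],s['finger_force'])"
```

```text
[array([0.519 , 0.2225, 0.1163]), array([1.100e-03, 3.139e+00, 1.400e-03]), array([2.5733e+00, 4.7000e-03, 6.1016e+00]), array([ 0.1175, -0.7412, -0.0291])] 0.18097675004758035 58.87564659118652
[array([0.519 , 0.2225, 0.1163]), array([1.100e-03, 3.139e+00, 1.400e-03]), array([2.5733e+00, 4.7000e-03, 6.1016e+00]), array([ 0.1175, -0.7412, -0.0291])] 0.18097675004758035 58.87564659118652
[array([0.519 , 0.2225, 0.1163]), array([1.100e-03, 3.139e+00, 1.400e-03]), array([2.5733e+00, 4.7000e-03, 6.1016e+00]), array([ 0.1175, -0.7412, -0.0291])] 0.18097675004758035 58.87564659118652
```

Request:
{"api": "jog_arm", "payload": {"deltas": [0,0,-5,0,0,0,0,0,0,-15,0,0,0,0,0,0,-30,0,0,0,0,0,0,-50,0,0,0,0,0,0,-70,0,0,0,0,0,0,-90,0,0,0,0,0,0,-98,0,0,0,0,0,0,-98,0,0,0,0]}}

```text
time_s: 3.25
tool_pos: [0.5179, 0.2223, 0.2143]
ee_rot: [0.001, 3.141, 0.001]
wrist_force: [1.2, 0.9, -1.9]
width: 0.175
finger_force: 58.7
```

Run:
```python
from h import *
snap('scene','s3')
s=manip.read_state();print([s[k].round(4) for k in('tool_pos','ee_rot','wrist_force','ft_torque')],s['width'],s['finger_force'])
a=cv2.imread('pics/s3.png')[120:220,305:385]
cv2.imwrite('pics/c3.png',cv2.resize(a,None,fx=6,fy=6,interpolation=cv2.INTER_CUBIC))
p=s['tool_pos']
for dz in(-.103,-.089,-.037,-.009):print(dz,((np.array(proj('s3',p+[0,0,dz]))-[305,120]+.5)*6).round())
```

```text
[array([0.5175, 0.2221, 0.2132]), array([-7.0000e-04, -3.1413e+00,  1.0000e-04]), array([ 0.2597,  0.4733, -1.8533]), array([-0.0017,  0.0061, -0.0207])] 0.17872754847027503 58.73850703239441
-0.103 [229. 404.]
-0.089 [231. 380.]
-0.037 [241. 286.]
-0.009 [246. 234.]
```

View pics/c3.png

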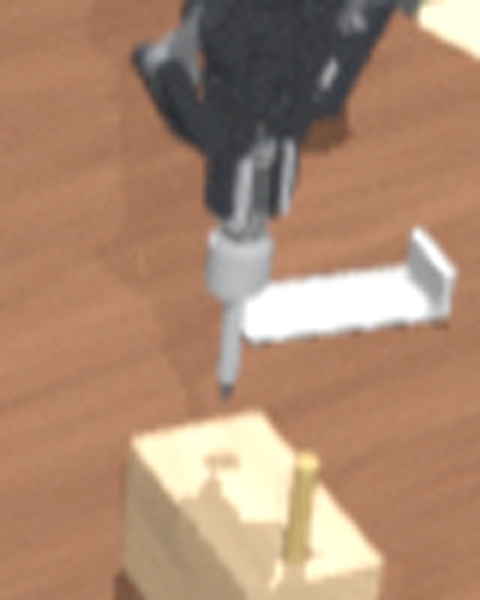

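The crop shows the punch held upright, tip at (226,398), with the prediction for a centred grasp at (229,404); hole free at about (222,460). Moving over the bush.

Request:
{"api": "jog_arm", "payload": {"deltas": [0,-15,0,0,0,0,0,1,-50,0,0,0,0,0,2,-95,0,0,0,0,0,3,-145,0,0,0,0,0,4,-195,0,0,0,0,0,5,-245,0,0,0,0,0,6,-295,0,0,0,0,0,6,-340,0,0,0,0,0,6,-375,0,0,0,0,0,6,-390,0,0,0,0,0]}}

```text
time_s: 4.3
tool_pos: [0.5098, -0.1713, 0.212]
ee_rot: [-0.007, -3.139, 0.001]
wrist_force: [-0.2, 0.9, -1.6]
width: 0.179
finger_force: 59.1
```

Request:
{"api": "jog_arm", "payload": {"deltas": [0,0,5,0,0,0,0,0,0,12,0,0,0,0,0,0,12,0,0,0,0]}}

```text
time_s: 4.6
tool_pos: [0.5103, -0.1664, 0.1995]
ee_rot: [0.001, -3.139, -0.002]
wrist_force: [0.2, -0.1, -2.3]
width: 0.18
finger_force: 59.0
```

Run:
```python
from h import *
snap('scene','s4');snap('top','t4')
s=manip.read_state();print([s[k].round(4) for k in('tool_pos','ee_rot','wrist_force')],s['width'],s['joint_pos'].round(3))
f=lambda n,u,v,w,h,k:cv2.resize(cv2.imread(f'pics/{n}.png')[v:v+h,u:u+w],None,fx=k,fy=k,interpolation=cv2.INTER_CUBIC)
cv2.imwrite('pics/c4.png',np.hstack([f('s4',190,180,50,75,8),f('t4',320,180,50,75,8)]))
p=s['tool_pos']
for dz in(-.103,-.089,-.037,-.009):print(dz,((np.array(proj('s4',p+[0,0,dz]))-[190,180]+.5)*8).round())
```

```text
[array([ 0.5111, -0.1665,  0.2007]), array([ 2.1000e-03, -3.1403e+00, -1.0000e-03]), array([ 1.1167, -0.3842, -1.6293])] 0.1753877259930625 [-0.315  0.212 -0.25   1.11   0.    -0.316]
-0.103 [240. 448.]
-0.089 [236. 414.]
-0.037 [221. 282.]
-0.009 [212. 209.]
```

View pics/c4.png

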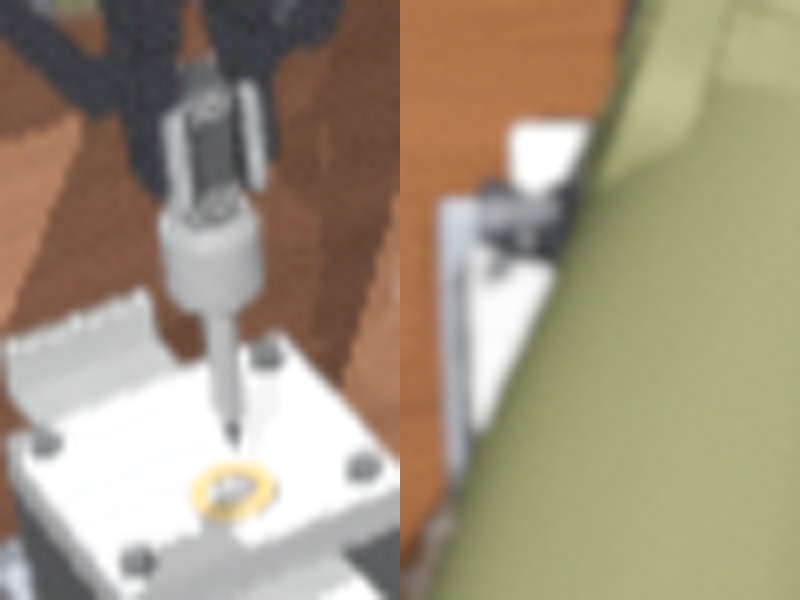

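Left crop: tip at (234,445), brass collar centre about (234,490); the top view is hidden by the arm. I compute the remaining offset with the tip as reference.

Run:
```python
from h import *
np.set_printoptions(precision=4,suppress=True)
A=lambda x,y,z:atz('s4',190+x/8-.5,180+y/8-.5,z)
p=np.array([.511,-.1672,.2005])
t=A(234,445,p[2]-.103);b=A(234.5,490,.083);print(t,b,b-t,'resid tip vs tcp',t-p)
```

```text
[ 0.5087 -0.1675  0.0975] [ 0.5126 -0.1707  0.083 ] [ 0.0039 -0.0031 -0.0145] resid tip vs tcp [-0.0023 -0.0003 -0.103 ]
```

Request:
{"api": "jog_arm", "payload": {"deltas": [-3,-3.5,0,0,0,0,0,-3,-3.5,6,0,0,0,0,-3,-3.5,11,0,0,0,0,-3,-3.5,11,0,0,0,0]}}

```text
time_s: 5.1
tool_pos: [0.5139, -0.171, 0.1892]
ee_rot: [-0.0, -3.14, -0.001]
wrist_force: [-0.3, 0.5, -1.9]
width: 0.179
finger_force: 59.1
```

Run:
```python
from h import *
snap('scene','s5')
s=manip.read_state();print([s[k].round(4) for k in('tool_pos','ee_rot','wrist_force')],s['width'])
f=lambda n,u,v,w,h,k:cv2.resize(cv2.imread(f'pics/{n}.png')[v:v+h,u:u+w],None,fx=k,fy=k,interpolation=cv2.INTER_CUBIC)
cv2.imwrite('pics/c5.png',f('s5',202,220,35,30,16))
p=s['tool_pos'];print(((np.array(proj('s5',p+[0,0,-.104]))-[202,220]+.5)*16).round())
```

```text
[array([ 0.5141, -0.1711,  0.1897]), array([-7.0000e-04, -3.1404e+00, -6.0000e-04]), array([ 0.1333, -0.0951, -1.9334])] 0.18212469123225927
[277. 333.]
```

View pics/c5.png

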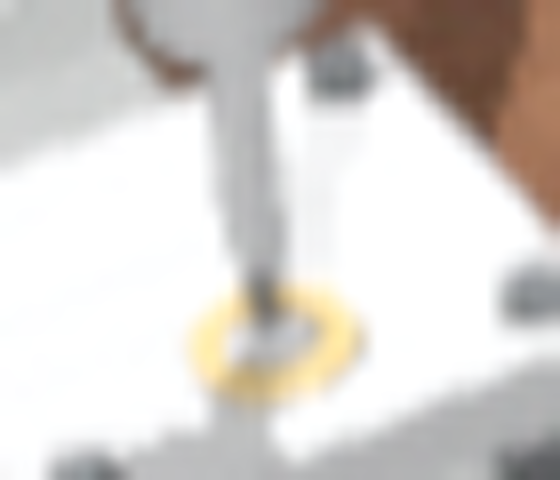

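Crop: collar hole centre about (276,337), tip end at (264,319), still ~3 mm above the rim: needs about +2 mm x, +1 mm y. Going in, watching the force.

Request:
{"api": "jog_arm", "payload": {"deltas": [-2,1,0,0,0,0,0,-2,1,4,0,0,0,0,-2,1,8,0,0,0,0,-2,1,12,0,0,0,0,-2,1,15,0,0,0,0,-2,1,15,0,0,0,0]}}

```text
time_s: 5.75
tool_pos: [0.5161, -0.1702, 0.1746]
ee_rot: [-0.001, -3.141, -0.001]
wrist_force: [-1.1, -0.1, -2.6]
width: 0.178
finger_force: 59.1
```

Request:
{"api": "jog_arm", "payload": {"deltas": [0,0,1,0,0,0,0,0,0,2,0,0,0,0,0,0,3,0,0,0,0,0,0,3,0,0,0,0]}}

```text
time_s: 6.15
tool_pos: [0.5163, -0.1703, 0.1722]
ee_rot: [-0.001, -3.141, -0.0]
wrist_force: [-1.5, -0.3, -3.0]
width: 0.181
finger_force: 59.1
```

Request:
{"api": "jog_arm", "payload": {"deltas": [0,0,1,0,0,0,0,0,0,2,0,0,0,0,0,0,2,0,0,0,0]}}

```text
time_s: 6.45
tool_pos: [0.5164, -0.1703, 0.1702]
ee_rot: [-0.001, -3.141, -0.0]
wrist_force: [-0.8, 0.2, -1.9]
width: 0.176
finger_force: 59.1
```

Request:
{"api": "jog_arm", "payload": {"deltas": [0,0,1,0,0,0,0,0,0,2,0,0,0,0,0,0,2,0,0,0,0]}}

```text
time_s: 6.75
tool_pos: [0.5166, -0.1704, 0.1692]
ee_rot: [0.001, 3.141, -0.0]
wrist_force: [-3.5, 1.6, 7.7]
width: 0.181
finger_force: 60.4
```

Request:
{"api": "jog_arm", "payload": {"deltas": [0,0,1,0,0,0,0,0,0,2,0,0,0,0,0,0,2,0,0,0,0]}}

```text
time_s: 7.05
tool_pos: [0.5154, -0.1702, 0.1658]
ee_rot: [-0.001, -3.139, -0.0]
wrist_force: [-4.3, 0.5, -0.2]
width: 0.177
finger_force: 59.1
```

Request:
{"api": "jog_arm", "payload": {"deltas": [0,0,1,0,0,0,0,0,0,2,0,0,0,0,0,0,2,0,0,0,0]}}

```text
time_s: 7.35
tool_pos: [0.5154, -0.1701, 0.1636]
ee_rot: [-0.001, -3.139, -0.001]
wrist_force: [-5.1, 1.7, 0.0]
width: 0.181
finger_force: 59.3
```

The chamfer guided the nose in, with a side force in −x; I relieve it by shifting 1 mm and continue.

Request:
{"api": "jog_arm", "payload": {"deltas": [1,0.3,0,0,0,0,0,1.2,0.3,1,0,0,0,0,1.2,0.3,1,0,0,0,0]}}

```text
time_s: 7.65
tool_pos: [0.515, -0.17, 0.163]
ee_rot: [-0.001, -3.141, -0.0]
wrist_force: [-3.5, 0.4, -0.9]
width: 0.177
finger_force: 59.2
```

Request:
{"api": "jog_arm", "payload": {"deltas": [0,0,1,0,0,0,0,0,0,2,0,0,0,0,0,0,2,0,0,0,0]}}

```text
time_s: 7.95
tool_pos: [0.5151, -0.17, 0.1611]
ee_rot: [-0.001, -3.141, -0.0]
wrist_force: [-3.8, 1.0, 0.1]
width: 0.18
finger_force: 59.3
```

Request:
{"api": "jog_arm", "payload": {"deltas": [1,0.3,0,0,0,0,0,1.2,0.3,0,0,0,0,0,1.2,0.3,0,0,0,0,0]}}

```text
time_s: 8.25
tool_pos: [0.5146, -0.1699, 0.1613]
ee_rot: [0.001, 3.141, -0.0]
wrist_force: [-2.0, 0.8, -3.8]
width: 0.183
finger_force: 58.9
```

Request:
{"api": "jog_arm", "payload": {"deltas": [0,0,1,0,0,0,0,0,0,2,0,0,0,0,0,0,2,0,0,0,0]}}

```text
time_s: 8.55
tool_pos: [0.5145, -0.1699, 0.1594]
ee_rot: [0.001, 3.141, -0.0]
wrist_force: [-1.4, 0.2, -1.7]
width: 0.18
finger_force: 59.1
```

Request:
{"api": "jog_arm", "payload": {"deltas": [0,0,1,0,0,0,0,0,0,2,0,0,0,0,0,0,2,0,0,0,0]}}

```text
time_s: 8.85
tool_pos: [0.5145, -0.1699, 0.1576]
ee_rot: [0.001, 3.141, -0.0]
wrist_force: [-1.5, 1.7, 1.4]
width: 0.182
finger_force: 59.5
```

Request:
{"api": "jog_arm", "payload": {"deltas": [0,0,1,0,0,0,0,0,0,1,0,0,0,0]}}

```text
time_s: 9.05
tool_pos: [0.5145, -0.1699, 0.1566]
ee_rot: [0.001, 3.141, -0.0]
wrist_force: [-2.4, 0.8, 2.1]
width: 0.182
finger_force: 59.5
```

Request:
{"api": "jog_arm", "payload": {"deltas": [0,0,1,0,0,0,0,0,0,1,0,0,0,0]}}

```text
time_s: 9.25
tool_pos: [0.5144, -0.1698, 0.1554]
ee_rot: [0.001, 3.141, -0.0]
wrist_force: [-1.7, 0.0, 3.0]
width: 0.179
finger_force: 59.7
```

Request:
{"api": "jog_arm", "payload": {"deltas": [0,0,1,0,0,0,0,0,0,1,0,0,0,0]}}

```text
time_s: 9.45
tool_pos: [0.5144, -0.1699, 0.1545]
ee_rot: [0.001, 3.141, -0.0]
wrist_force: [-2.4, 0.2, 3.5]
width: 0.175
finger_force: 59.8
```

Request:
{"api": "jog_arm", "payload": {"deltas": [0,0,1,0,0,0,0,0,0,1,0,0,0,0]}}

```text
time_s: 9.65
tool_pos: [0.5144, -0.1699, 0.1536]
ee_rot: [0.001, 3.141, -0.0]
wrist_force: [-1.2, 0.6, 5.1]
width: 0.18
finger_force: 59.9
```

Request:
{"api": "jog_arm", "payload": {"deltas": [0,0,1,0,0,0,0,0,0,1,0,0,0,0]}}

```text
time_s: 9.85
tool_pos: [0.5145, -0.1699, 0.1528]
ee_rot: [0.001, 3.141, -0.0]
wrist_force: [-1.5, 1.0, 6.9]
width: 0.179
finger_force: 60.2
```

Request:
{"api": "jog_arm", "payload": {"deltas": [0,0,0.5,0,0,0,0,0,0,0.5,0,0,0,0]}}

```text
time_s: 10.05
tool_pos: [0.5145, -0.1699, 0.1524]
ee_rot: [0.001, 3.141, -0.0]
wrist_force: [-1.8, 0.8, 7.4]
width: 0.176
finger_force: 60.3
```

Request:
{"api": "jog_arm", "payload": {"deltas": [0,0,0.5,0,0,0,0,0,0,0.5,0,0,0,0]}}

```text
time_s: 10.25
tool_pos: [0.5145, -0.1699, 0.152]
ee_rot: [0.001, 3.141, -0.001]
wrist_force: [-2.0, 0.7, 8.8]
width: 0.181
finger_force: 60.4
```

Request:
{"api": "jog_arm", "payload": {"deltas": [0,0,0.5,0,0,0,0,0,0,0.5,0,0,0,0]}}

```text
time_s: 10.45
tool_pos: [0.5145, -0.1699, 0.1516]
ee_rot: [0.001, 3.141, -0.001]
wrist_force: [-2.8, 1.0, 9.1]
width: 0.18
finger_force: 60.6
```

Request:
{"api": "jog_arm", "payload": {"deltas": [0,0,0.5,0,0,0,0,0,0,0.5,0,0,0,0]}}

```text
time_s: 10.65
tool_pos: [0.5145, -0.1699, 0.1512]
ee_rot: [0.001, 3.14, -0.001]
wrist_force: [-3.0, 0.4, 8.9]
width: 0.18
finger_force: 60.6
```

Request:
{"api": "jog_arm", "payload": {"deltas": [0,0,0.5,0,0,0,0,0,0,0.5,0,0,0,0]}}

```text
time_s: 10.85
tool_pos: [0.5145, -0.1699, 0.1506]
ee_rot: [0.001, 3.14, -0.001]
wrist_force: [-3.4, 1.9, 9.2]
width: 0.173
finger_force: 60.6
```

Request:
{"api": "jog_arm", "payload": {"deltas": [0,0,0.5,0,0,0,0,0,0,0.5,0,0,0,0]}}

```text
time_s: 11.05
tool_pos: [0.5145, -0.1699, 0.15]
ee_rot: [0.001, 3.141, -0.001]
wrist_force: [-2.6, 1.4, 7.9]
width: 0.181
finger_force: 60.7
```

Request:
{"api": "jog_arm", "payload": {"deltas": [0,0,0.5,0,0,0,0,0,0,0.5,0,0,0,0]}}

```text
time_s: 11.25
tool_pos: [0.5144, -0.1699, 0.1493]
ee_rot: [0.001, 3.141, -0.0]
wrist_force: [-2.1, 0.2, 5.7]
width: 0.176
finger_force: 60.3
```

Request:
{"api": "jog_arm", "payload": {"deltas": [0,0,0.4,0,0,0,0,0,0,0.4,0,0,0,0]}}

```text
time_s: 11.45
tool_pos: [0.5144, -0.1699, 0.1487]
ee_rot: [0.001, 3.141, -0.0]
wrist_force: [-1.6, -0.2, 5.4]
width: 0.179
finger_force: 60.1
```

Request:
{"api": "jog_arm", "payload": {"deltas": [0,0,0.3,0,0,0,0,0,0,0.3,0,0,0,0]}}

```text
time_s: 11.65
tool_pos: [0.5144, -0.1699, 0.1483]
ee_rot: [0.001, 3.141, -0.0]
wrist_force: [-0.7, -0.1, 5.1]
width: 0.177
finger_force: 60.0
```

The force fell from a 9.2 N peak to a 5.1 N plateau, so the spring has snapped. Lifting straight out.

Request:
{"api": "jog_arm", "payload": {"deltas": [0,0,-3,0,0,0,0,0,0,-9,0,0,0,0,0,0,-16,0,0,0,0,0,0,-24,0,0,0,0,0,0,-34,0,0,0,0,0,0,-46,0,0,0,0,0,0,-58,0,0,0,0,0,0,-65.2,0,0,0,0,0,0,-65.2,0,0,0,0]}}

```text
time_s: 12.55
tool_pos: [0.515, -0.17, 0.2149]
ee_rot: [0.001, 3.139, -0.001]
wrist_force: [0.5, -0.1, -1.9]
width: 0.178
finger_force: 58.9
```

Request:
{"api": "jog_arm", "payload": {"deltas": [0,15,0,0,0,0,0,-1,50,0,0,0,0,0,-2,95,0,0,0,0,0,-2,145,0,0,0,0,0,-3,195,0,0,0,0,0,-3.4,245,0,0,0,0,0,-3.4,295,0,0,0,0,0,-3.4,340,0,0,0,0,0,-3.4,375,0,0,0,0,0,-3.4,391.9,0,0,0,0,0]}}

```text
time_s: 13.55
tool_pos: [0.5164, 0.2257, 0.2125]
ee_rot: [0.005, -3.14, -0.001]
wrist_force: [0.5, 0.2, -2.1]
width: 0.179
finger_force: 59.1
```

Request:
{"api": "jog_arm", "payload": {"deltas": [0,0,5,0,0,0,0,0,0,15,0,0,0,0,0,0,15,0,0,0,0]}}

```text
time_s: 13.85
tool_pos: [0.5164, 0.2205, 0.1961]
ee_rot: [-0.003, -3.138, 0.003]
wrist_force: [-0.6, -0.7, -1.9]
width: 0.182
finger_force: 59.1
```

Run:
```python
from h import *
snap('scene','s6')
s=manip.read_state();print([s[k].round(4) for k in('tool_pos','ee_rot','wrist_force')],s['width'])
f=lambda n,u,v,w,h,k:cv2.resize(cv2.imread(f'pics/{n}.png')[v:v+h,u:u+w],None,fx=k,fy=k,interpolation=cv2.INTER_CUBIC)
cv2.imwrite('pics/c6.png',np.hstack([f('s3',322,150,40,60,10),f('s6',322,150,40,60,10)]))
```

```text
[array([0.5168, 0.2205, 0.197 ]), array([-3.6000e-03, -3.1391e+00,  2.2000e-03]), array([-0.6454,  0.7094, -2.3435])] 0.1759525724854897
```

View pics/c6.png

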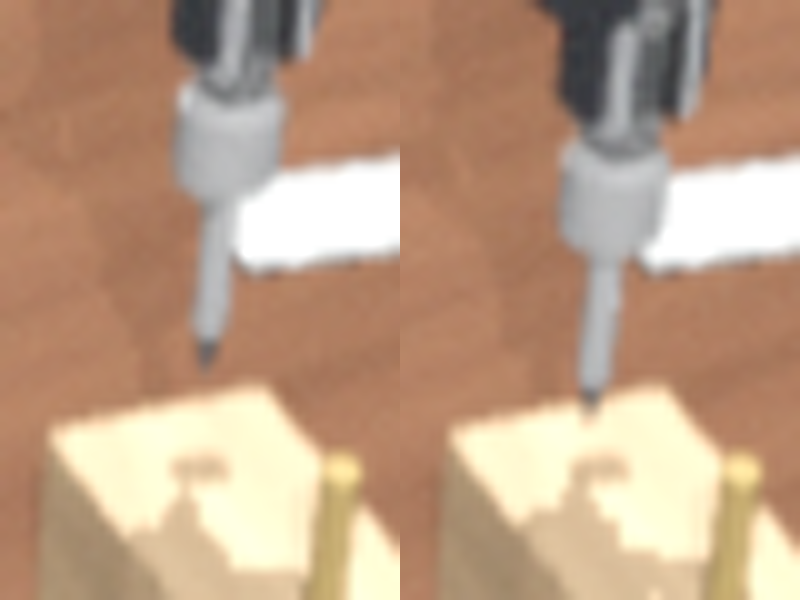

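Right panel: tip at (590,415), hole about (601,470): the punch needs about +2 mm x and +1.7 mm y, which also matches the grasp position. Lowering into the hole.

Request:
{"api": "jog_arm", "payload": {"deltas": [-2,1.7,3,0,0,0,0,-2,1.7,8,0,0,0,0,-2,1.7,14,0,0,0,0,-2,1.7,20,0,0,0,0,-2,1.7,26,0,0,0,0,-2,1.7,32,0,0,0,0,-2,1.7,38,0,0,0,0,-2,1.7,38,0,0,0,0]}}

```text
time_s: 14.7
tool_pos: [0.5191, 0.2236, 0.1592]
ee_rot: [-0.001, -3.14, 0.001]
wrist_force: [0.1, 0.3, -1.8]
width: 0.181
finger_force: 59.1
```

Request:
{"api": "jog_arm", "payload": {"deltas": [0,0,5,0,0,0,0,0,0,12,0,0,0,0,0,0,20,0,0,0,0,0,0,28,0,0,0,0,0,0,36,0,0,0,0,0,0,40,0,0,0,0,0,0,40,0,0,0,0]}}

```text
time_s: 15.4
tool_pos: [0.5192, 0.2236, 0.1194]
ee_rot: [-0.001, -3.14, 0.001]
wrist_force: [-0.0, 0.2, -1.9]
width: 0.179
finger_force: 59.1
```

Request:
{"api": "jog_arm", "payload": {"deltas": [0,0,1.5,0,0,0,0,0,0,3,0,0,0,0,0,0,3,0,0,0,0]}}

```text
time_s: 15.7
tool_pos: [0.5198, 0.2239, 0.1174]
ee_rot: [0.001, 3.141, 0.0]
wrist_force: [-1.1, 0.8, -2.0]
width: 0.179
finger_force: 59.1
```

Request:
{"api": "jog_arm", "payload": {"deltas": [0,0,1,0,0,0,0,0,0,1,0,0,0,0]}}

```text
time_s: 15.9
tool_pos: [0.5199, 0.2239, 0.1164]
ee_rot: [0.001, 3.141, 0.0]
wrist_force: [0.6, -0.2, -1.9]
width: 0.178
finger_force: 59.1
```

Request:
{"api": "jog_arm", "payload": {"deltas": [0,0,1,0,0,0,0,0,0,1,0,0,0,0]}}

```text
time_s: 16.1
tool_pos: [0.52, 0.2239, 0.1163]
ee_rot: [0.001, 3.141, 0.0]
wrist_force: [-1.7, -1.1, 5.1]
width: 0.183
finger_force: 60.3
```

The shoulder is seated at the same height as at the grasp. Releasing and retracting.

Request:
{"api": "jog_arm", "payload": {"deltas": [0,0,0,0,0,0,0.3,0,0,0,0,0,0,0.45,0,0,0,0,0,0,0.45,0,0,0,0,0,0,0.45,0,0,-20,0,0,0,0.45,0,0,-50,0,0,0,0.45,0,0,-90,0,0,0,0.45,0,0,-120,0,0,0,0.45,0,0,-140,0,0,0,0.45,0,0,-140,0,0,0,0.45]}}

```text
time_s: 17.1
tool_pos: [0.5215, 0.2246, 0.2586]
ee_rot: [0.001, 3.136, 0.004]
wrist_force: [-0.2, 0.3, 0.1]
width: 0.449
finger_force: 0.0
```

Run:
```python
from h import *
snap('scene','s7')
s=manip.read_state();print([s[k].round(4) for k in('tool_pos','ee_rot','wrist_force')],s['width'])
f=lambda n:cv2.resize(cv2.imread(f'pics/{n}.png')[150:225,310:375],None,fx=6,fy=6,interpolation=cv2.INTER_CUBIC)
cv2.imwrite('pics/c7.png',np.hstack([f('scene0'),f('s7')]))
```

```text
[array([0.5206, 0.2242, 0.2565]), array([9.000e-04, 3.139e+00, 1.700e-03]), array([-0.5725, -0.3569, -0.8892])] 0.4488923892450945
```

View pics/c7.png

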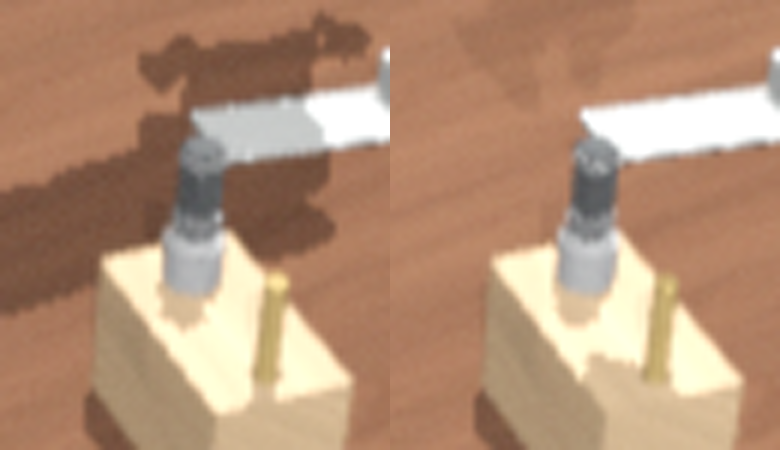

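The punch stands upright, seated on its shoulder as at the start (sleeve top at (597,150) against (203,150) before, with a panel offset of 390), and the drift hasn't moved.

```bash
python3 -c "
from station import manip; print(manip.hand_in())"
```

```text
the job is handed in; nothing more can be done
None
```

The punch was pressed in the guide bush until its spring snapped (force fell from a 9.2 N peak to about 5 N, well under the 20 N limit), then stood back in its hole on its shoulder and released; the job is handed in, but no verdict came back.

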